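# Put the compressor bar on a lever arch file

### The arm

A 7-joint arm with a two-finger parallel gripper is mounted at the origin on the work surface. World frame = base frame: x ahead of the robot, y to its left, z up, the work surface at z = 0. Lengths are in m, angles in rad, forces in N, time in s.
With the tool pointing down it reaches from about 0.4 to 0.85 m from the base axis. Payload 10.4 kg.
Tool frame: the origin (TCP) lies midway between the tips of the shut fingers; the grasp point (between the pads) lies 19 mm behind it (manip.pinch_z is the distance from the TCP to the grasp point, in m); y points along the fingers, x is the direction in which the jaws open and shut, and the axes are right-handed (so a half turn about y gives the same grasp; the last joint's range is limited). The gripper opens to 85 mm and grips with 20 to 120 N. Pads are 22 mm wide; open, the fingers measure 114 mm over their backs; the gripper's body (76 mm by 85 mm) begins 54 mm behind the grasp point. The pads swing forward as they close: fully open they stand 13 mm farther back than shut.
Start: joints at [1.253, 0.332, -0.065, 1.46, 0.022, 1.35, -0.088], TCP at [0.182, -0.598, 0.231] pointing down, gripper open.
Joint ranges: [-2.6, 2.6], [-0.5, 2.12], [-1.47, 1.34], [0.16, 2.42], [-1.27, 4.41], [0.06, 2.06], [-2.6, 2.6]. Speed limits (rad/s): [2.22, 2.22, 2.79, 2.79, 3.14, 3.14, 3.14].

### API

Orientations are given as a unit quaternion [x, y, z, w].
In Python, from workcell import manip gives the robot as it stands.
- The arm moves only by the shell command python3 -m pendant 'ROWS' [OPENING] [FORCE]. ROWS is a JSON object of lists of equal length, an entry for each row: "offset": the shift along the tool's x, y, z scaled (see below), a list of three; "turn": the turn, a rotation vector about the tool's x, y, z scaled (see below), a list of three. A call has 1 to 12 rows; each row is the pose to reach, as a shift and turn from the pose measured when the call began, along the tool's axes at that moment; what a row does not reach only later rows make up. The controller multiplies each number of a shift by 200 mm and each number of a turn by 45 degrees. A row lasts 1/8 s, in which the tool goes at most 62.5 mm and 10.7 degrees, less where a joint would pass 70% of its speed; a pose out of reach is approached as far as the arm can. A call with a number of a shift or a turn outside -1 to 1 is refused whole. A call with a gripper value outside its range is refused whole. OPENING is the opening in per cent of the stroke, from 0 (shut) to 100 (fully open), set as the call begins (- or left out, the last holds). The fingers move at their own pace and stop on an object; FORCE is the grip in N (left out, the last holds). Time passes only in rows, so rows that repeat a pose let the fingers close. It gives the time, the measured TCP pose, the force and the opening at its end, in the units of the state.
- manip.get_obs(): the state, without advancing time (a new reading comes with each control period).
- manip.camera(name): name is "scene" or "top"; returns (picture, depth): 480x640x3 uint8, red, green, blue; 480x640 float32, m along the optical axis (not along the pixel's ray), 0 where there is no reading.
- manip.camera_model(name): a dict with "intrinsics" (3x3 intrinsics, pixels), "R" (3x3) and "t" (3): a world point X has camera coordinates R X + t. Camera axes: x right, y down, z forward; pixel columns grow to the right and rows downward; lengths in m; the calibration is good to about 2 mm. A picture is of the moment at which its call begins. camera_model takes no time and is no camera call.
- manip.hand_in(): hands the job in, once; it reports no verdict.
The state is a dict: "clock": time; "joint_pos": joint angles; "joint_velocities": joint speeds; "tau": joint torques, N m; "position": TCP position; "ee_rot": TCP orientation; "ft_force": force on the tool from outside, world axes, zero at the start; "torque": the same for the moment, N m; "grip_width": opening from 0.0 (shut) to 1.0 (fully open).
Only numpy, scipy, OpenCV 4.12 (cv2) and the standard library are available. Lean on these libraries where they do the work, as an engineer would, in place of code of your own. Each camera call takes 0.05 s, during which the arm holds its last target. There are 200 camera calls.

### The job

The stock sheets are back in the lever arch file, but the red compressor bar has been left lying on the counter. Lift the file's lever so that the rings spring open, lower the bar over both posts with its grip rib upwards until it lies flat on the sheets, then press the lever fully down again so that the rings snap shut over it. Leave the other goods where they stand.

Things in the scene. Friction and masses are not known exactly. Their poses are not given: they have to be found in the camera images.
- file: Blue A5 lever arch file lying open, flat on the counter; it stays put. Origin on the counter midway between its two posts; x along the spine, away from the reader, y from the sheets towards the lever, z up. In mm of these axes: covers and spine 3 thick, x -118 to 118, y -142 to 350 (from y 137 the opened front cover); steel base plate to z 5, x -75 to 75, y -9 to 63.
- sheets_top (a point): Point on top of the white sheets midway between the posts: file x 0, y 0, z 28 mm. The sheets are a solid stack threaded on the posts, x -105 to 105, y -136 to 12.
- post_near (a point): Tip of the fixed upright steel post at file x -40, y 0, z 52 mm: 5 mm diameter, round tip, 24 mm clear above the sheets.
- post_far (a point): Tip of the other post, the same, at file x +40, y 0, z 52 mm.
- lever_hinge (a point): Middle of the lever's hinge pin, file x 0, y 58, z 14 mm; the pin runs along the file's x. The lever turns between two small steel cheeks, 23 mm over all and 20 mm high; a small spring strut lies before it (y 34 to 50, to z 20).
- lever_grip (a point): Point on the steel lever's middle line, 50 mm from its hinge (moves with it). Straight bar 14 mm wide (along file x), 8 mm thick, 62 mm long from the hinge to its round thumb end, midway between the rings at x -40 and +40. Shut, it points to file +y, rising 14 degrees, this point at z 26 mm with only the 3 mm spine below. Can be pinched across its width.
- lever (a joint): Lever angle, rad: 0 down (rings shut), growing as it is lifted to 1.25 fully up (86 degrees above level, thumb end 76 mm above the counter). An over-centre spring keeps it at either end: it resists as far as dead centre at about 0.62, then springs on to the end by itself. Up to about 8 N at the thumb end.
- rings (a joint): Angle, rad, of the two rings (3.8 mm wire at file x -40 and +40), which turn together about a bar at y 42, z 10 mm and follow the lever at 0.56 of its angle. 0 shut: ends on the posts' tips, tops at z 68. 0.70 open: ends swung off the posts to y 37, z 70, wire reaching out to y 69 and up to z 75.
- bar_center (a point): Centre (half-way up, 11.5 mm above its underside) of the loose red plastic compressor bar, 40 g: strip 110 x 20 x 5 mm, long along its x, two holes at x -40 and +40, 9 mm (x) by 8 mm; central grip rib on top 36 mm long (x), 10 wide, from 5 to 23 mm above the underside. Same either way round. Starts flat, rib up, on the counter right of the file.
- tub_center (a point): Centre of a white lidded tub with a blue band, 62 mm diameter, 56 mm high, on the counter right of the file. Not to be disturbed.
- carton_center (a point): Centre of a white and green medicine carton, 85 x 45 x 32 mm, on the counter right of the file. Not to be disturbed.
- vial_center (a point): Centre of an amber bottle with a white cap, 46 mm diameter, 82 mm high, standing on the file's opened front cover. Not to be disturbed.
Not all that is in view belongs to the job. There is more than one size of the part that bears bar_center; the job needs the middle-sized.

How it is judged:
On the way, in this order (a step that is already met when the one before it is completed fails the run):
1. the lever is lifted and the rings are open (value of joint lever above 1.1 rad and value of joint rings above 0.58 rad), for 0.2 s.
2. the bar lies flat on the sheets with both posts through it, the rings still open (x of bar_center in the frame of file between -0.006 and 0.006 m and y of bar_center in the frame of file between -0.005 and 0.005 m and z of bar_center in the frame of file between 0.0365 and 0.0425 m and angle between the x axis of bar_center and the x axis of file, either way round below 0.1 rad and angle between bar_center's own z axis and vertical below 0.06 rad and value of joint rings above 0.5 rad), for 0.2 s.
At the end, for the whole second after the job is handed in: Lever fully down (under 0.08 rad), rings shut (under 0.06 rad); the bar at rest flat on the sheets, rib up, on both posts: centre within 6 mm along and 5 mm across of midway between them, 3 mm of home height, in line to 0.1 rad and level to 0.06 rad (value of joint lever below 0.08 rad and value of joint rings below 0.06 rad and x of bar_center in the frame of file between -0.006 and 0.006 m and y of bar_center in the frame of file between -0.005 and 0.005 m and z of bar_center in the frame of file between 0.0365 and 0.0425 m and angle between the x axis of bar_center and the x axis of file, either way round below 0.1 rad and angle between bar_center's own z axis and vertical below 0.06 rad and linear speed of bar below 0.02 m/s); the robot touches nothing.
It fails at once if the tub, the carton or the bottle is moved by more than 25 mm or tipped (distance of any of tub_center, carton_center, vial_center from where it was at the start of the episode above 0.025 m or angle between any of tub_center, carton_center, vial_center's own z axis and vertical above 0.4 rad).
It also fails if it takes over 64 s, if anything falls off the work surface, if the arm or the gripper's body presses on something with over 40 N, if the wrist force passes 120 N, or if a joint passes its speed limit or range.

## Working session

There is one attempt and no reset: what is moved stays moved. The work goes in short steps, Python scripts to look and compute and a shell command to move; the robot and the scene stay as the last step left them, time stands still between calls to the robot, and variables do not carry over. Pictures are saved under pics/ and viewed, about 8 in all and at most 12, crops included, and the job is handed in when it is done.

```bash
mkdir -p pics; ls
python3 - <<'E'
from workcell import manip
import cv2,numpy as np
for n in("scene","top"):
    p,d=manip.camera(n); cv2.imwrite(f"pics/{n}0.png",p[:,:,::-1]); np.savez(f"pics/{n}0.npz",p=p,d=d)
    m=manip.camera_model(n); print(n,np.round(m["intrinsics"],1).tolist(),np.round(m["R"],3).tolist(),np.round(m["t"],3).tolist())
o=manip.get_obs(); print({k:np.round(v,3).tolist() for k,v in o.items()}, manip.pinch_z)
E
```

```text
pics
scene [[506.5, 0.0, 317.9], [0.0, 506.5, 238.1], [0.0, 0.0, 1.0]] [[0.756, 0.654, 0.001], [0.436, -0.503, -0.746], [-0.487, 0.565, -0.666]] [-0.424, -0.202, 1.379]
top [[589.3, 0.0, 330.4], [0.0, 589.3, 245.2], [0.0, 0.0, 1.0]] [[0.011, -1.0, -0.001], [-0.993, -0.011, -0.117], [0.117, 0.002, -0.993]] [-0.03, 0.59, 1.229]
{'clock': 0.1, 'joint_pos': [1.253, 0.333, -0.065, 1.461, 0.022, 1.35, -0.088], 'joint_velocities': [0.001, -0.003, -0.0, -0.001, 0.001, -0.001, 0.0], 'tau': [0.002, -62.675, 0.049, -39.243, 0.016, 0.007, -0.0], 'position': [0.182, -0.598, 0.231], 'ee_rot': [-0.568, 0.421, -0.421, 0.568], 'ft_force': [-0.879, -0.164, -0.255], 'torque': [-0.037, 0.068, -0.002], 'grip_width': 1.002} 0.0187
```

View pics/top0.png

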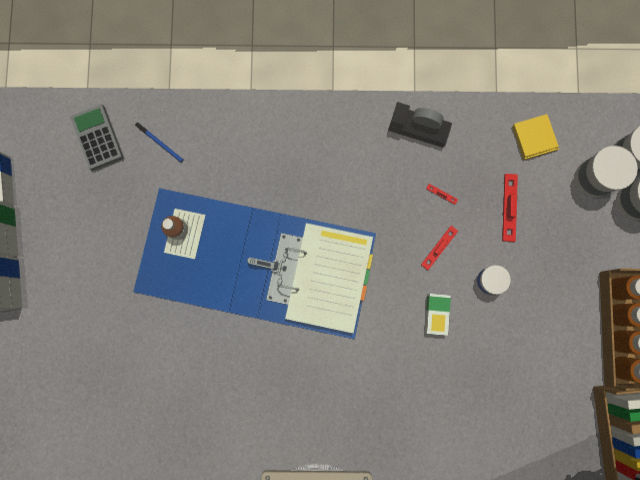

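View pics/scene0.png

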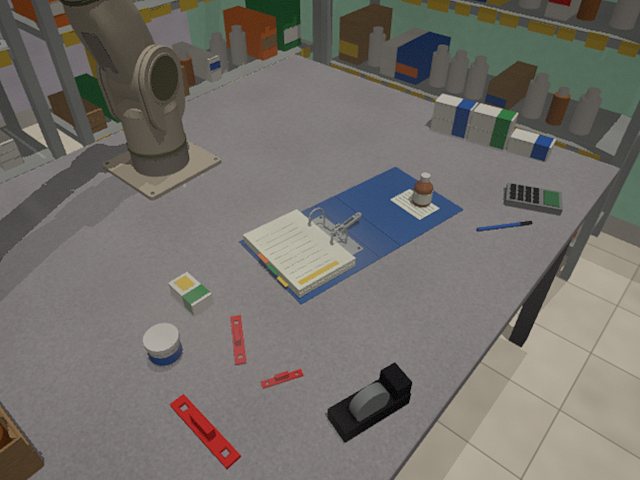

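The three red bars in the top view are small (441,194), middle (439,248) and large (510,208). The one at (439,248) fits "middle-sized", and I'll check that by measuring lengths.

```bash
cat > h.py <<'E'
import numpy as np,cv2
from workcell import manip
from scipy.spatial.transform import Rotation as Rn
def ray(n,uv,z):
    m=manip.camera_model(n);K,R,t=map(np.array,(m["intrinsics"],m["R"],m["t"]))
    uv=np.atleast_2d(uv).astype(float); d=(np.linalg.inv(K)@np.c_[uv,np.ones(len(uv))].T).T@R; c=-R.T@t
    return c+d*((z-c[2])/d[:,2])[:,None]
def proj(n,X):
    m=manip.camera_model(n);K,R,t=map(np.array,(m["intrinsics"],m["R"],m["t"]))
    q=(K@(R@np.atleast_2d(X).T+t[:,None])).T; return q[:,:2]/q[:,2:]
def shot(n,name):
    p,d=manip.camera(n); cv2.imwrite(f"pics/{name}.png",p[:,:,::-1]); return p,d
def tool():
    o=manip.get_obs(); return np.array(o["position"]),Rn.from_quat(o["ee_rot"]).as_matrix(),o
E
python3 - <<'E'
from h import *
P={n:np.load(f"pics/{n}0.npz")["p"] for n in("top","scene")}
hsv=cv2.cvtColor(P["top"],cv2.COLOR_RGB2HSV)
print("tool R",np.round(tool()[1],3).tolist())
red=cv2.inRange(hsv,(0,170,90),(6,255,255))|cv2.inRange(hsv,(174,170,90),(180,255,255))
for c in cv2.findContours(red,0,2)[0]:
    if cv2.contourArea(c)<60: continue
    b=cv2.boxPoints(cv2.minAreaRect(c)); w=ray("top",b,.005)[:,:2]
    e=[w[1]-w[0],w[2]-w[1]]; L=[np.linalg.norm(x) for x in e]; v=e[int(np.argmax(L))]
    print("red",b.mean(0).round(1),"ctr",w.mean(0).round(4),"L",np.round(L,4),"ang",np.degrees(np.arctan2(v[1],v[0])).round(1))
blue=cv2.inRange(hsv,(100,150,60),(125,255,255)); 
c=max(cv2.findContours(blue,0,2)[0],key=cv2.contourArea)
r=cv2.minAreaRect(c); b=cv2.boxPoints(r); w=ray("top",b,.002)[:,:2]; print("file box",b.round(1).tolist(),w.round(4).tolist())
e=[w[1]-w[0],w[2]-w[1]];L=[np.linalg.norm(x) for x in e];print(L)
v=e[int(np.argmax(L))]/max(L); v=v if v[1]>0 else -v   # file y = world left
fy=np.r_[v,0]; fx=np.array([v[1],-v[0],0]); C=np.r_[w.mean(0),0]; O=C-.104*fy
print("O",O.round(4),"fx",fx.round(4),"yaw fx deg",np.degrees(np.arctan2(fx[1],fx[0])))
np.savez("file.npz",O=O,fx=fx,fy=fy)
F=lambda x,y,z:O+x*fx/1e3+y*fy/1e3+np.r_[0,0,z/1e3]
pts=[F(-40,0,52),F(40,0,52),F(-40,0,28),F(40,0,28),F(0,58,14),F(0,58+50*.97,26),F(-105,-136,28),F(105,-136,28),F(105,12,28),F(-105,12,28),F(-118,350,0),F(118,350,0)]
for n,(x0,y0,x1,y1,s) in {"top":(240,200,460,280,3.6),"scene":(230,170,370,270,5.5)}.items():
    im=cv2.resize(P[n][y0:y1,x0:x1,::-1],None,fx=s,fy=s,interpolation=cv2.INTER_CUBIC)
    for q in proj(n,pts): cv2.drawMarker(im,tuple(((q-[x0,y0]+.5)*s).astype(int).tolist()),(255,0,255),1,9)
    globals()[n]=im
W=max(top.shape[1],scene.shape[1]); f=lambda i:cv2.copyMakeBorder(i,0,0,0,W-i.shape[1],0)
out=np.vstack([f(top),f(scene)]);out=cv2.resize(out,None,fx=min(1,600/out.shape[0],800/W),fy=min(1,600/out.shape[0],800/W),interpolation=cv2.INTER_AREA);cv2.imwrite("pics/ov.png",out)
E
```

```text
tool R [[0.291, -0.0, 0.957], [-0.957, 0.001, 0.291], [-0.001, -1.0, -0.0]]
red [439.  247.4] ctr [ 0.5912 -0.2625] L [0.1083 0.0184] ang -37.3
red [441.6 193.7] ctr [ 0.7109 -0.2693] L [0.0114 0.0711] ang -118.7
red [509.7 207.1] ctr [ 0.683  -0.4195] L [0.1489 0.028 ] ang -3.4
file box [[133.89999389648438, 291.20001220703125], [156.10000610351562, 187.1999969482422], [285.3999938964844, 214.8000030517578], [263.20001220703125, 318.79998779296875]] [[0.4882, 0.4032], [0.7195, 0.3653], [0.6604, 0.0763], [0.4315, 0.1199]]
[np.float64(0.2344498205904745), np.float64(0.29501927592283766)]
O [0.5541 0.1393 0.    ] fx [ 0.9797 -0.2004  0.    ] yaw fx deg -11.559053714648135
```

View pics/ov.png

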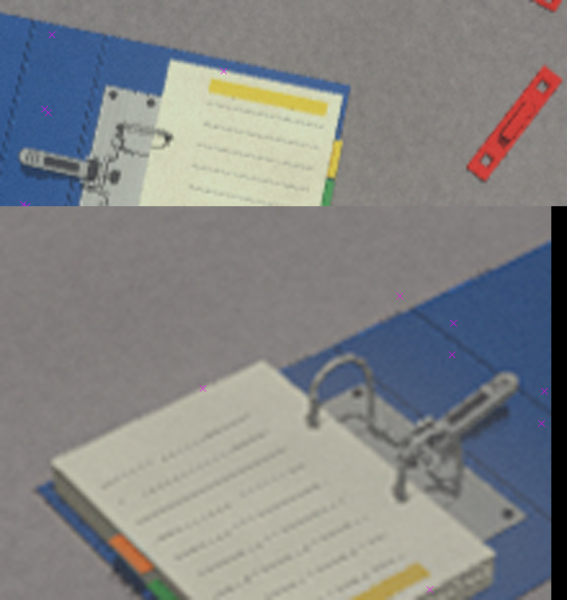

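The bar at (439,248) measures 108×18 mm, so it is the 110 mm one; the others are about 71 and 149 mm. The file outline was only partly caught, so I'm redoing it with all the blue parts.

Run:
```python
from h import *
P={n:np.load(f"pics/{n}0.npz")["p"] for n in("top","scene")}
hsv=cv2.cvtColor(P["top"],cv2.COLOR_RGB2HSV)
blue=cv2.inRange(hsv,(100,130,40),(125,255,255)); m=np.zeros_like(blue); m[180:345,120:390]=255; blue&=m
blue=cv2.morphologyEx(blue,cv2.MORPH_OPEN,np.ones((2,2)))
c=cv2.convexHull(cv2.findNonZero(blue))
w=ray("top",c.reshape(-1,2),.002)[:,:2].astype(np.float32)*1000
r=cv2.minAreaRect(w); b=cv2.boxPoints(r)/1000; print("box",b.round(4).tolist(),r[1])
e=[b[1]-b[0],b[2]-b[1]];L=[np.linalg.norm(x) for x in e]
v=e[int(np.argmax(L))]/max(L); v=v if v[1]>0 else -v
fy=np.r_[v,0]; fx=np.array([v[1],-v[0],0]); C=np.r_[b.mean(0),0]; O=C-.104*fy
print("O",O.round(4),"fx",fx.round(4),"yaw",np.degrees(np.arctan2(fx[1],fx[0])))
np.savez("file.npz",O=O,fx=fx,fy=fy)
F=lambda x,y,z:O+x*fx/1e3+y*fy/1e3+np.r_[0,0,z/1e3]
pts=[F(-40,0,52),F(40,0,52),F(-40,0,28),F(40,0,28),F(0,58+50*.97,26),F(-105,-136,28),F(105,-136,28),F(105,12,28),F(-105,12,28)]
im=[]
for n,(x0,y0,x1,y1,s) in {"top":(240,210,380,340,4),"scene":(235,190,375,300,4)}.items():
    i=cv2.resize(P[n][y0:y1,x0:x1,::-1],None,fx=s,fy=s,interpolation=cv2.INTER_CUBIC)
    for q in proj(n,pts): cv2.drawMarker(i,tuple(((q-[x0,y0]+.5)*s).astype(int).tolist()),(255,0,255),1,9)
    im.append(i)
f=lambda i:cv2.copyMakeBorder(i,0,520-i.shape[0],0,0,0)
out=cv2.resize(np.hstack([f(i) for i in im]),(800,371),interpolation=cv2.INTER_AREA);cv2.imwrite("pics/ov2.png",out)
```

```text
box [[0.3896999955177307, -0.07699999958276749], [0.6195999979972839, -0.12300000339746475], [0.715399980545044, 0.3564999997615814], [0.4855000078678131, 0.4025000035762787]] (488.9954833984375, 234.47508239746094)
O [0.5322 0.0378 0.    ] fx [ 0.9806 -0.1959  0.    ] yaw -11.29816387109787
```

View pics/ov2.png

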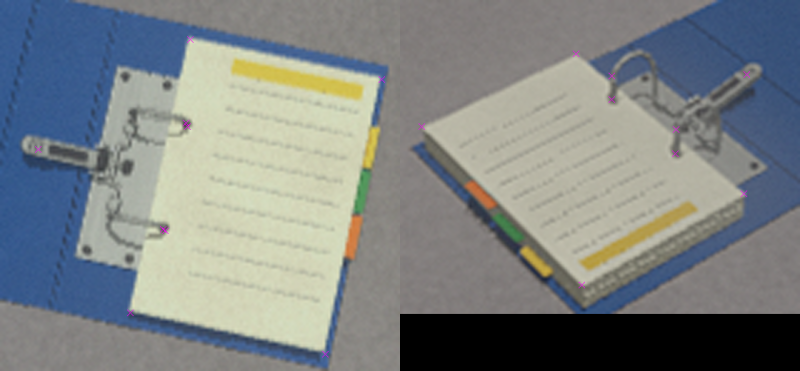

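The model lines up with the posts, sheets and lever in both views. File origin is (0.532, 0.038) with yaw −11.3°. Heading towards the lever first.

```bash
cat > go.py <<'E'
# usage: go.py x y z yaw   (TCP world target in m, yaw of tool x in deg) or  go.py f X Y Z yaw (file mm)
import sys
from h import *
a=sys.argv[1:]
if a[0]=="f":
    f=np.load("file.npz"); X,Y,Z=map(float,a[1:4]); T=f["O"]+X/1e3*f["fx"]+Y/1e3*f["fy"]+np.r_[0,0,Z/1e3]; yaw=float(a[4])
else: T=np.array(list(map(float,a[:3]))); yaw=float(a[3])
p,R,o=tool(); c,s=np.cos(np.radians(yaw)),np.sin(np.radians(yaw))
Rt=np.array([[c,0,-s],[s,0,c],[0,-1,0]])
print("T",T.round(4),"offset",(R.T@(T-p)/.2).round(3).tolist(),"turn",(np.degrees(Rn.from_matrix(R.T@Rt).as_rotvec())/45).round(3).tolist())
E
python3 -m pendant '{"offset":[[-0.3,-0.1,0],[-0.6,-0.25,0.2],[-1,-0.25,0.5],[-1,-0.25,0.9],[-1,-0.25,1],[-1,-0.25,1]],"turn":[[0,-0.2,0],[0,-0.4,0],[0,-0.6,0],[0,-0.7,0],[0,-0.7,0],[0,-0.7,0]]}' 100
python3 go.py f 0 107 120 -11.3; python3 -c "
from h import *;print(np.round(tool()[2]['joint_pos'],2))"
```

```text
clock: 0.85
position: [0.318, -0.3453, 0.281]
ee_rot: [-0.661, 0.249, -0.249, 0.662]
ft_force: [-0.0, 0.2, 0.1]
grip_width: 1.001
T [0.5532 0.1427 0.12  ] offset [-0.724, 0.809, 2.609] turn [-0.002, -0.666, -0.0]
[ 1.08 -0.02 -0.34  1.76 -0.01  1.4   0.02]
```

```bash
python3 -m pendant '{"offset":[[-0.1,0.05,0.3],[-0.2,0.1,0.6],[-0.3,0.2,0.9],[-0.3,0.3,1],[-0.3,0.3,1],[-0.3,0.3,1]],"turn":[[0,-0.15,0],[0,-0.35,0],[0,-0.55,0],[0,-0.666,0],[0,-0.666,0],[0,-0.666,0]]}' 45
python3 go.py f 0 107 120 -11.3
```

```text
clock: 1.6
position: [0.4042, -0.1564, 0.2214]
ee_rot: [-0.703, 0.07, -0.07, 0.704]
ft_force: [0.8, -0.4, 0.8]
grip_width: 0.453
T [0.5532 0.1427 0.12  ] offset [0.434, 0.509, 1.613] turn [-0.002, -0.003, -0.001]
```

```bash
python3 -m pendant '{"offset":[[0.1,0,0.3],[0.2,0,0.6],[0.3,0,0.9],[0.434,0,1],[0.434,0,1]],"turn":[[0,0,0],[0,0,0],[0,0,0],[0,0,0],[0,0,0]]}' 45
python3 go.py f 0 107 120 -11.3; python3 go.py f 0 107 12 -11.3
```

```text
clock: 2.22
position: [0.5303, 0.0222, 0.2216]
ee_rot: [-0.703, 0.071, -0.07, 0.705]
ft_force: [0.5, -0.1, 0.4]
grip_width: 0.451
T [0.5532 0.1427 0.12  ] offset [-0.007, 0.51, 0.612] turn [-0.004, -0.004, -0.001]
T [0.5532 0.1427 0.012 ] offset [-0.007, 1.05, 0.61] turn [-0.004, -0.004, -0.001]
```

```bash
python3 -m pendant '{"offset":[[-0.007,0,0.3],[-0.007,0.1,0.6],[-0.007,0.3,0.613],[-0.007,0.5,0.613],[-0.007,0.6,0.613],[-0.007,0.7,0.613],[-0.007,0.7,0.613]],"turn":[[0,0,0],[0,0,0],[0,0,0],[0,0,0],[0,0,0],[0,0,0],[0,0,0]]}' 45
python3 - <<'E'
from h import *
ims=[]
for n,(x0,y0,x1,y1) in {"top":(220,210,340,310),"scene":(280,160,400,260)}.items():
    p,d=shot(n,n+"1"); ims.append(cv2.resize(p[y0:y1,x0:x1,::-1],(400,333),interpolation=cv2.INTER_CUBIC))
cv2.imwrite("pics/v1.png",np.hstack(ims))
E
python3 go.py f 0 107 12 -11.3
```

```text
clock: 3.1
position: [0.553, 0.1422, 0.0813]
ee_rot: [-0.703, 0.072, -0.07, 0.704]
ft_force: [-0.5, -0.8, 1.1]
grip_width: 0.446
T [0.5532 0.1427 0.012 ] offset [-0.003, 0.355, -0.003] turn [-0.004, -0.004, 0.0]
```

View pics/v1.png

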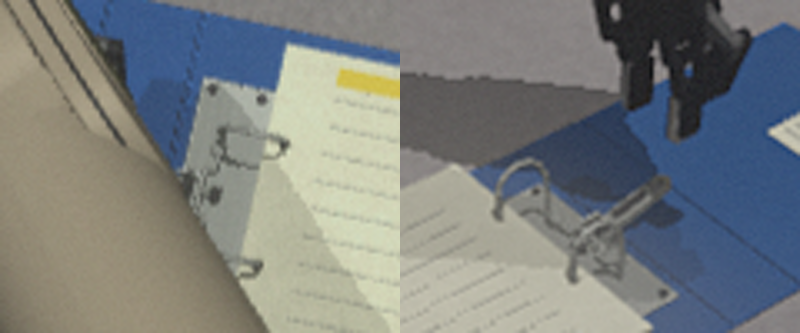

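The fingers straddle the lever line in the scene view (fingertips at about (635,100) and (685,130), lever end at (655,190)). Going down and pinching.

```bash
python3 -m pendant '{"offset":[[0,0.1,0],[0,0.2,0],[0,0.29,0],[0,0.345,0],[0,0.345,0]],"turn":[[0,0,0],[0,0,0],[0,0,0],[0,0,0],[0,0,0]]}' 45
python3 -m pendant '{"offset":[[0,0,0],[0,0,0],[0,0,0],[0,0,0]],"turn":[[0,0,0],[0,0,0],[0,0,0],[0,0,0]]}' 0 40
```

```text
clock: 3.82
position: [0.5533, 0.1432, 0.0129]
ee_rot: [-0.703, 0.071, -0.07, 0.705]
ft_force: [-0.4, 0.6, 0.1]
grip_width: 0.45
clock: 4.32
position: [0.5545, 0.1433, 0.0136]
ee_rot: [-0.702, 0.07, -0.071, 0.705]
ft_force: [5.4, -0.4, -1.7]
grip_width: 0.15
```

```bash
python3 -m pendant '{"offset":[[0,-0.02,-0.006],[0,-0.041,-0.014],[0,-0.08,-0.035],[0,-0.113,-0.0625],[0,-0.142,-0.0955],[0,-0.164,-0.133],[0,-0.18,-0.1735],[0,-0.188,-0.2165],[0,-0.188,-0.2165],[0,-0.188,-0.2165]],"turn":[[0,0,0],[0,0,0],[0,0,0],[0,0,0],[0,0,0],[0,0,0],[0,0,0],[0,0,0],[0,0,0],[0,0,0]]}' 0 40
python3 - <<'E'
from h import *
p,d=shot("scene","scene2"); cv2.imwrite("pics/v2.png",cv2.resize(p[150:270,260:400,::-1],(560,480),interpolation=cv2.INTER_CUBIC))
E
```

```text
clock: 5.58
position: [0.5461, 0.0999, 0.0523]
ee_rot: [-0.703, 0.07, -0.072, 0.704]
ft_force: [-2.6, -2.5, 11.0]
grip_width: 0.15
```

View pics/v2.png

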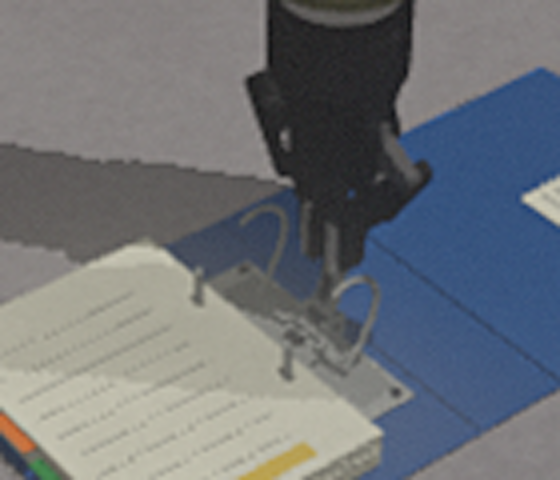

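Posts are free, the rings have swung open and the lever stands up. Releasing it and retracting.

```bash
python3 -m pendant '{"offset":[[0,0,0],[0,0,0],[0,0,0],[0,-0.1,0],[0,-0.3,0],[0,-0.5,0],[0,-0.7,0],[0,-0.7,0]],"turn":[[0,0,0],[0,0,0],[0,0,0],[0,0,0],[0,0,0],[0,0,0],[0,0,0],[0,0,0]]}' 33
python3 go.py 0.5912 -0.2625 0.15 52.7;python3 -c "
from h import *;print(np.round(tool()[2]['joint_pos'],2))"
```

```text
clock: 6.62
position: [0.5474, 0.1005, 0.1966]
ee_rot: [-0.702, 0.068, -0.074, 0.705]
ft_force: [-0.2, 0.3, -0.9]
grip_width: 0.33
T [ 0.5912 -0.2625  0.15  ] offset [0.575, 0.23, -1.736] turn [0.001, -1.427, 0.012]
[ 0.45  0.3  -0.85  1.67  0.24  1.27 -0.64]
```

```bash
python3 -m pendant '{"offset":[[0.05,0,-0.3],[0.1,0,-0.6],[0.2,0,-0.85],[0.3,0,-0.9],[0.3,0,-0.9],[0.3,0,-0.9]],"turn":[[0,-0.2,0],[0,-0.4,0],[0,-0.6,0],[0,-0.8,0],[0,-0.8,0],[0,-0.8,0]]}' 60
python3 go.py 0.5912 -0.2625 0.15 52.7;python3 -c "
from h import *;print(np.round(tool()[2]['joint_pos'],2))"
```

```text
clock: 7.38
position: [0.5698, -0.0866, 0.1962]
ee_rot: [-0.69, -0.153, 0.147, 0.692]
ft_force: [-0.6, 0.3, 0.5]
grip_width: 0.6
T [ 0.5912 -0.2625  0.15  ] offset [-0.268, 0.229, -0.845] turn [0.003, -0.628, 0.011]
[ 0.77  0.36 -0.85  1.61  0.27  1.29  0.3 ]
```

```bash
python3 -m pendant '{"offset":[[-0.1,0,-0.3],[-0.2,0,-0.6],[-0.268,0.1,-0.845],[-0.268,0.22,-0.845],[-0.268,0.22,-0.845]],"turn":[[0,-0.2,0],[0,-0.4,0],[0,-0.628,0],[0,-0.628,0.01],[0,-0.628,0.01]]}' 50
python3 go.py 0.5912 -0.2625 0.07 52.7
python3 - <<'E'
from h import *
ims=[]
for n,(x0,y0,x1,y1) in {"top":(380,160,540,360),"scene":(140,250,300,450)}.items():
    p,d=shot(n,n+"3"); ims.append(cv2.resize(p[y0:y1,x0:x1,::-1],(400,500),interpolation=cv2.INTER_CUBIC))
cv2.imwrite("pics/v3.png",np.hstack(ims))
E
```

```text
clock: 8.0
position: [0.5904, -0.2603, 0.1501]
ee_rot: [-0.633, -0.314, 0.314, 0.634]
ft_force: [0.8, 1.1, 0.7]
grip_width: 0.502
T [ 0.5912 -0.2625  0.07  ] offset [-0.006, 0.4, -0.011] turn [-0.002, 0.0, 0.0]
```

View pics/v3.png

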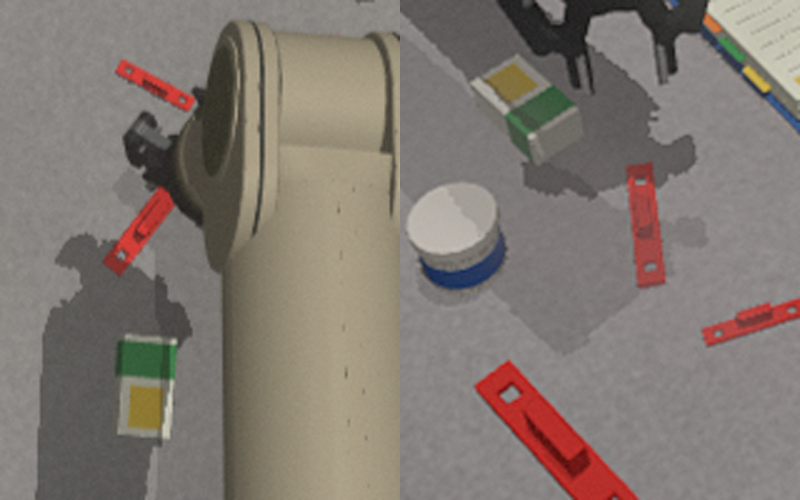

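```bash
python3 - <<'E'
from h import *
p=np.load("pics/scene0.npz")["p"]; hsv=cv2.cvtColor(p,cv2.COLOR_RGB2HSV)
red=cv2.inRange(hsv,(0,150,60),(8,255,255))|cv2.inRange(hsv,(172,150,60),(180,255,255)); red[:,:220]=0; red[:,255:]=0; red[:305]=0;red[375:]=0
c=max(cv2.findContours(red,0,2)[0],key=cv2.contourArea).reshape(-1,2)
w=(ray("scene",c,.004)[:,:2]*1000).astype(np.float32); print(cv2.minAreaRect(w))
u=np.array([np.cos(np.radians(-37.3)),np.sin(np.radians(-37.3))]); s=w@u; print("mid along", (s.max()+s.min())/2, np.ptp(s),"top est",np.array([591.2,-262.5])@u)
E
python3 -m pendant '{"offset":[[-0.006,0.15,-0.011],[-0.006,0.3,-0.011],[-0.006,0.4,-0.011],[-0.006,0.4,-0.011]],"turn":[[0,0,0],[0,0,0],[0,0,0],[0,0,0]]}' 50
python3 go.py 0.5912 -0.2625 0.008 52.7
```

```text
((572.0484619140625, -249.29254150390625), (17.728620529174805, 59.58803176879883), 51.9884147644043)
mid along 606.1629405905433 59.68932005481906 top est 629.3558769511636
clock: 8.6
position: [0.5928, -0.2616, 0.0724]
ee_rot: [0.634, 0.315, -0.314, -0.633]
ft_force: [-0.4, -0.0, -0.1]
grip_width: 0.5
T [ 0.5912 -0.2625  0.008 ] offset [-0.008, 0.322, 0.004] turn [0.002, 0.003, 0.001]
```

```bash
python3 -m pendant '{"offset":[[-0.008,0.1,0.004],[-0.008,0.2,0.004],[-0.008,0.28,0.004],[-0.008,0.318,0.004],[-0.008,0.322,0.004]],"turn":[[0,0,0],[0,0,0],[0,0,0],[0,0,0],[0,0,0]]}' 50
python3 -m pendant '{"offset":[[0,0,0],[0,0,0],[0,0,0],[0,0,0],[0,0,0]],"turn":[[0,0,0],[0,0,0],[0,0,0],[0,0,0],[0,0,0]]}' 0 40
python3 go.py 0.5912 -0.2625 0.008 52.7
```

```text
clock: 9.22
position: [0.5911, -0.2623, 0.0075]
ee_rot: [0.633, 0.315, -0.314, -0.633]
ft_force: [-0.0, -0.8, 0.2]
grip_width: 0.499
clock: 9.85
position: [0.5916, -0.2624, 0.0082]
ee_rot: [0.634, 0.315, -0.314, -0.633]
ft_force: [-0.6, 0.5, 5.4]
grip_width: 0.103
T [ 0.5912 -0.2625  0.008 ] offset [-0.002, 0.001, 0.001] turn [0.002, 0.003, 0.001]
```

Rib gripped (0.103 opening ≈ 10 mm). Lifting and carrying it to above the posts.

```bash
python3 -m pendant '{"offset":[[0,-0.1,0],[0,-0.3,0],[0,-0.5,0],[0,-0.6,0],[0,-0.65,0],[0,-0.65,0]],"turn":[[0,0,0],[0,0,0],[0,0,0],[0,0,0],[0,0,0],[0,0,0]]}' 0 40
python3 go.py f 0 0 120 78.7
```

```text
clock: 10.6
position: [0.5911, -0.2624, 0.1378]
ee_rot: [0.634, 0.315, -0.314, -0.633]
ft_force: [-0.4, 0.5, -1.0]
grip_width: 0.104
T [0.5322 0.0378 0.12  ] offset [1.018, 0.088, 1.141] turn [0.002, -0.575, 0.0]
```

```bash
python3 -m pendant '{"offset":[[0.15,0,0.18],[0.35,0,0.4],[0.55,0,0.6],[0.75,0.03,0.8],[0.9,0.06,1],[1,0.088,1],[1,0.088,1]],"turn":[[0,-0.1,0],[0,-0.25,0],[0,-0.4,0],[0,-0.5,0],[0,-0.575,0],[0,-0.575,0],[0,-0.575,0]]}' 0 40
python3 go.py f 0 0 80 78.7
```

```text
clock: 11.48
position: [0.5519, 0.0191, 0.1187]
ee_rot: [-0.546, -0.449, 0.449, 0.547]
ft_force: [-0.5, 0.2, -0.3]
grip_width: 0.102
T [0.5322 0.0378 0.08  ] offset [0.072, 0.194, 0.114] turn [-0.001, 0.004, 0.001]
```

```bash
python3 -m pendant '{"offset":[[0.04,0.05,0.06],[0.072,0.1,0.114],[0.072,0.194,0.114],[0.072,0.194,0.114],[0.072,0.194,0.114]],"turn":[[0,0,0],[0,0,0],[0,0.004,0],[0,0.004,0],[0,0.004,0]]}' 0 40
python3 go.py f 0 0 80 78.7
python3 - <<'E'
from h import *
f=np.load("file.npz");O,fx,fy=f["O"],f["fx"],f["fy"]
ims=[]
for n,(x0,y0,x1,y1) in {"top":(250,210,370,310),"scene":(265,160,385,260)}.items():
    p,d=shot(n,n+"4"); np.savez(f"pics/{n}4.npz",p=p,d=d);i=cv2.resize(p[y0:y1,x0:x1,::-1],(480 if n=="scene" else 320,400 if n=="scene" else 267),interpolation=cv2.INTER_CUBIC)
    ims.append(cv2.copyMakeBorder(i,0,400-i.shape[0],0,0,0))
    hsv=cv2.cvtColor(p,cv2.COLOR_RGB2HSV); red=cv2.inRange(hsv,(0,140,40),(8,255,255))|cv2.inRange(hsv,(172,140,40),(180,255,255)); m=np.zeros_like(red);m[y0:y1,x0:x1]=1
    c=cv2.findContours(red*m,0,2)[0]
    for q in c:
        if cv2.contourArea(q)<15: continue
        w=ray(n,q.reshape(-1,2),.0745)-O; X=w@fx*1e3;Y=w@fy*1e3; print(n,"x",X.min().round(1),X.max().round(1),"y",Y.min().round(1),Y.max().round(1),cv2.contourArea(q))
cv2.imwrite("pics/v4.png",np.hstack(ims))
E
```

```text
clock: 12.1
position: [0.5326, 0.0374, 0.0799]
ee_rot: [-0.547, -0.448, 0.448, 0.547]
ft_force: [0.3, -0.1, -1.0]
grip_width: 0.108
T [0.5322 0.0378 0.08  ] offset [0.001, -0.0, 0.002] turn [-0.001, -0.001, 0.001]
scene x 16.4 52.4 y -8.4 9.7 37.5
```

View pics/v4.png

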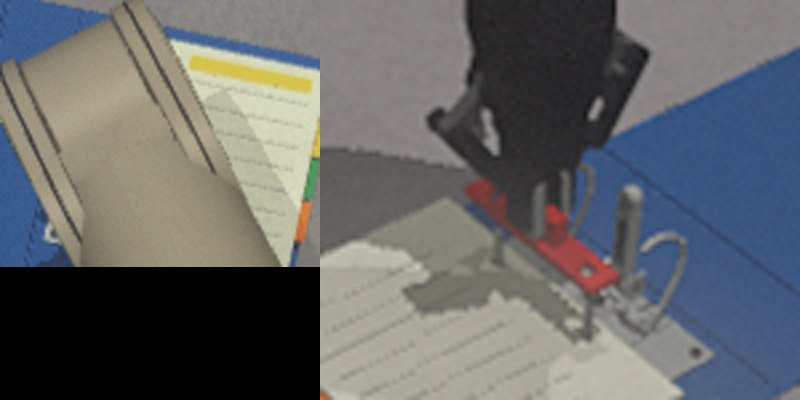

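The bar hangs over both posts, with its far hole at crop (590,272) and the post tops just beneath. Checking its offset along the file numerically.

Run:
```python
from h import *
f=np.load("file.npz");O,fx,fy=f["O"],f["fx"],f["fy"]
p=np.load("pics/scene4.npz")["p"].astype(int)
F=lambda X,Y,Z:O+X/1e3*fx+Y/1e3*fy+np.r_[0,0,Z/1e3]
print("proj ends/holes", proj("scene",[F(-55,0,74),F(55,0,74),F(-40,0,77),F(40,0,77)]).round(1).tolist())
red=((p[...,0]>1.6*p[...,1]+8)&(p[...,0]>1.5*p[...,2]+5)).astype(np.uint8)
red[:200]=0;red[240:]=0;red[:,:295]=0;red[:,350:]=0
uv=cv2.findNonZero(red).reshape(-1,2); w=ray("scene",uv,.0755)-O; X=w@fx*1e3;Y=w@fy*1e3
print(len(uv),"x range",np.sort(X)[:4].round(1),np.sort(X)[-4:].round(1))
for a in(-50,-35,35,50):
    k=abs(X-a)<6; print(a,"Y",Y[k].min().round(1) if k.any() else None,Y[k].max().round(1) if k.any() else None)
h=[(u,v) for v in range(222,236) for u in range(324,344) if p[v,u].min()>90 and not red[v,u]]
g=p[222:236,322:344]; print((g[...,0]-g[...,1]))
```

```text
proj ends/holes [[304.4, 205.2], [335.9, 230.8], [308.5, 207.4], [331.4, 226.1]]
186 x range [-54.5 -54.4 -53.2 -53. ] [55.5 55.6 55.8 56.8]
-50 Y -11.4 2.0
-35 Y -10.7 0.4
35 Y -10.1 9.4
50 Y -10.8 9.0
[[ 83  76  84  86  84  84  85  88  95  86  36 -20 -29 -18 -17 -17  -6   3
    1   0   0   3]
 [ 81  85  86  83  83  83  83  84  86  99  91  48  -7 -30 -21 -16  -6   2
    1  -1   3   2]
 [ 61  77  84  83  80  83  84  84  86  83 101 103  56   2 -13  -9  -1  -2
   -2   0   1  -2]
 [ 21  49  71  81  83  81  84  84  83  68  80 101 101  70  13  -2  -5   0
    0   0   2  -2]
 [  7  20  40  67  82  81  82  73  56  40  48  74  94 108  94  47  -1  -6
   -2   0   3  -3]
 [ -2   4  16  42  64  78  81  67  19   1   3  38  81  98 104  90  52  10
   -5  -3   0  -7]
 [  0  -4   3  14  32  62  76  86  45   8  21  64  93  98 100 106  98  43
   -4  -2  -1  -5]
 [ -1   0  -2   0  15  31  52  85 103  76  87 102  95  97  94  90  79  48
    4   0  -1   0]
 [  2   0   2  -2   1   7  16  56  83  96  98  97  92  89  76  48  38  27
    1  -1  -1  -1]
 [  2   1   1   0  -2  -4   2  17  40  76  89  91  74  58  46  23  14   5
   -3   1   0   0]
 [  1   1   1   0  -1  -1  -3   2  17  43  60  66  51  16  13   1  -5  -3
    0   0   1   0]
 [  2   0   3   2   1   0   0  -4   4  17  34  32  22  -2  -4  -3  -2  -1
    0   0  -1   0]
 [  3   1   0   2   1   2  -1   1  -3  -3   8   4  -4  -2  -2  -1  -1  -1
    0  -1  -1   0]
 [  2   2   1   2   2   1   0   0  -1  -1  -1  -1  -1   1   2   1  -1   1
    0  -1  -1  -1]]
```

```bash
python3 -m pendant '{"offset":[[0.002,0.04,0.002],[0.002,0.08,0.002],[0.002,0.1,0.002],[0.002,0.115,0.002],[0.002,0.13,0.002],[0.002,0.14,0.002],[0.002,0.14,0.002]],"turn":[[0,0,0],[0,0,0],[0,0,0],[0,0,0],[0,0,0],[0,0,0],[0,0,0]]}' 0 40
python3 go.py f 0 0 36 78.7
```

```text
clock: 13.08
position: [0.5324, 0.0381, 0.0522]
ee_rot: [-0.547, -0.448, 0.448, 0.547]
ft_force: [0.1, -0.9, 0.1]
grip_width: 0.106
T [0.5322 0.0378 0.036 ] offset [-0.002, 0.081, 0.001] turn [-0.0, -0.001, 0.001]
```

At 8 mm below the post tips there's no contact force, so the bar is threaded. Continuing to the sheets.

```bash
python3 -m pendant '{"offset":[[0,0.03,0],[0,0.055,0],[0,0.07,0],[0,0.078,0],[0,0.078,0]],"turn":[[0,0,0],[0,0,0],[0,0,0],[0,0,0],[0,0,0]]}' 0 40
python3 -m pendant '{"offset":[[0,0,0],[0,0,0],[0,0,0],[0,0,0]],"turn":[[0,0,0],[0,0,0],[0,0,0],[0,0,0]]}' 28
python3 -m pendant '{"offset":[[0,-0.05,0],[0,-0.15,0],[0,-0.35,0],[0,-0.6,0],[0,-0.8,0],[0,-0.8,0]],"turn":[[0,0,0],[0,0,0],[0,0,0],[0,0,0],[0,0,0],[0,0,0]]}' 28
python3 - <<'E'
from h import *
p,d=shot("scene","scene5"); cv2.imwrite("pics/v5.png",cv2.resize(p[160:260,265,None].repeat(1,1)[:, :1] if 0 else p[160:260,265:385,::-1],(600,500),interpolation=cv2.INTER_CUBIC))
E
python3 go.py f 0 100 130 78.7
```

```text
clock: 13.7
position: [0.5324, 0.0381, 0.0366]
ee_rot: [-0.547, -0.448, 0.448, 0.547]
ft_force: [-0.8, -0.8, -0.5]
grip_width: 0.101
clock: 14.2
position: [0.5324, 0.0381, 0.0366]
ee_rot: [-0.547, -0.448, 0.448, 0.547]
ft_force: [-0.7, 0.2, 1.5]
grip_width: 0.28
clock: 14.95
position: [0.5341, 0.0387, 0.2008]
ee_rot: [0.548, 0.45, -0.447, -0.546]
ft_force: [-0.1, 0.3, -0.7]
grip_width: 0.279
T [0.5518 0.1358 0.13  ] offset [0.497, 0.344, 0.006] turn [0.004, -0.001, 0.001]
```

View pics/v5.png

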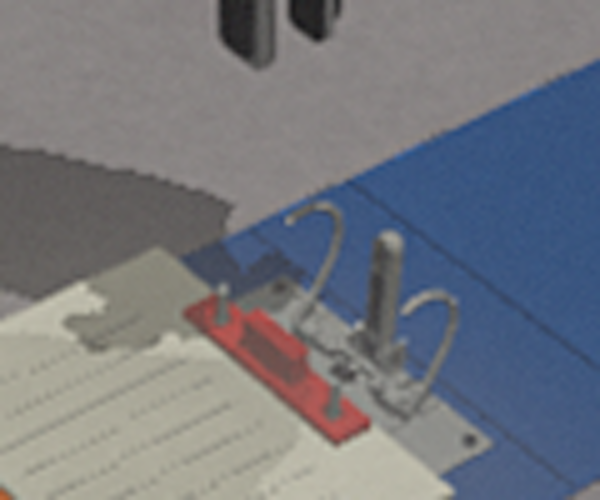

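The bar is flat on the sheets, with posts through both holes (crop (222,310) and (335,395)), rib up, rings still open. Closing the fingers and moving to the sheet side of the lever.

```bash
python3 go.py f 0 32 130 78.7; python3 -m pendant '{"offset":[[0.08,0,0],[0.16,0.1,0],[0.16,0.25,0],[0.16,0.35,0],[0.16,0.35,0],[0.16,0.35,0]],"turn":[[0,0,0],[0,0,0],[0,0,0],[0,0,0],[0,0,0],[0,0,0]]}' 0 40
python3 go.py f 0 32 60 78.7
```

```text
T [0.5385 0.0691 0.13  ] offset [0.157, 0.344, 0.006] turn [0.004, -0.001, 0.001]
clock: 15.75
position: [0.5401, 0.0699, 0.1295]
ee_rot: [0.548, 0.449, -0.447, -0.546]
ft_force: [0.5, -0.6, 0.2]
grip_width: -0.004
T [0.5385 0.0691 0.06  ] offset [-0.006, 0.347, 0.008] turn [0.005, -0.001, 0.001]
```

```bash
python3 -m pendant '{"offset":[[-0.006,0.1,0.008],[-0.006,0.2,0.008],[-0.006,0.3,0.008],[-0.006,0.345,0.008],[-0.006,0.345,0.008]],"turn":[[0,0,0],[0,0,0],[0,0,0],[0,0,0],[0,0,0]]}' 0 40
python3 go.py f 0 32 60 78.7
for t in "43 60" "53 62" "61 60" "69 56" "76 51" "82 44" "87 38" "91 31"; do python3 go.py f 0 $t 78.7|sed 's/.*offset/'"$t"'/'; done
```

```text
clock: 16.38
position: [0.5382, 0.0692, 0.0598]
ee_rot: [0.547, 0.449, -0.447, -0.547]
ft_force: [0.0, 0.1, 1.0]
grip_width: -0.001
T [0.5385 0.0691 0.06  ] offset [-0.0, -0.001, -0.002] turn [0.003, -0.001, 0.002]
43 60 [0.055, -0.001, -0.002] turn [0.003, -0.001, 0.002]
53 62 [0.105, -0.011, -0.002] turn [0.003, -0.001, 0.002]
61 60 [0.145, -0.001, -0.002] turn [0.003, -0.001, 0.002]
69 56 [0.185, 0.019, -0.002] turn [0.003, -0.001, 0.002]
76 51 [0.22, 0.044, -0.001] turn [0.003, -0.001, 0.002]
82 44 [0.25, 0.079, -0.001] turn [0.003, -0.001, 0.002]
87 38 [0.275, 0.109, -0.001] turn [0.003, -0.001, 0.002]
91 31 [0.295, 0.144, -0.001] turn [0.003, -0.001, 0.002]
```

```bash
python3 -m pendant '{"offset":[[0.03,0,-0.002],[0.055,0,-0.002],[0.105,-0.011,-0.002],[0.145,0,-0.002],[0.185,0.019,-0.002],[0.22,0.044,-0.002],[0.25,0.079,-0.002],[0.275,0.109,-0.002],[0.295,0.14,-0.002],[0.295,0.144,-0.002],[0.295,0.144,-0.002]],"turn":[[0,0,0],[0,0,0],[0,0,0],[0,0,0],[0,0,0],[0,0,0],[0,0,0],[0,0,0],[0,0,0],[0,0,0],[0,0,0]]}' 0 40
python3 -m pendant '{"offset":[[0.03,0,0],[0.03,0.015,0],[0.03,0.025,0],[0.03,0.025,0]],"turn":[[0,0,0],[0,0,0],[0,0,0],[0,0,0]]}'
python3 - <<'E'
from h import *
p,d=shot("scene","scene6"); cv2.imwrite("pics/v6.png",cv2.resize(p[150:260,265:397,::-1],(600,500),interpolation=cv2.INTER_CUBIC))
E
```

```text
clock: 17.75
position: [0.5502, 0.1269, 0.031]
ee_rot: [0.547, 0.449, -0.447, -0.547]
ft_force: [-0.0, 0.5, -0.1]
grip_width: -0.002
clock: 18.25
position: [0.5522, 0.1341, 0.0281]
ee_rot: [0.547, 0.45, -0.447, -0.546]
ft_force: [-6.0, -0.6, 21.9]
grip_width: -0.003
```

View pics/v6.png

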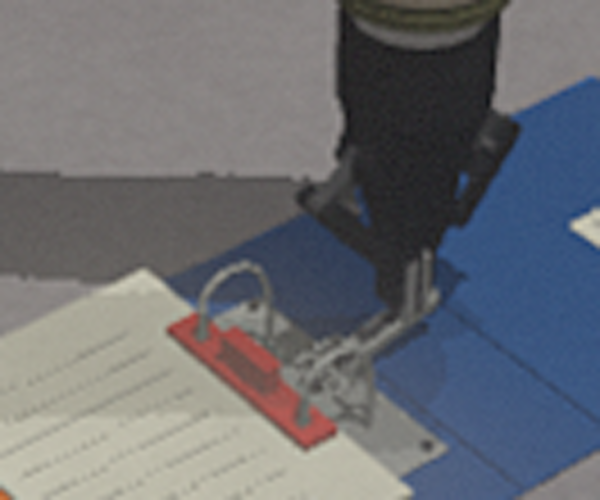

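The lever is down under the fingertips (pressed with 22 N), and the rings are shut on the posts over the bar. Retreating for a last check.

```bash
python3 -m pendant '{"offset":[[0,-0.1,0],[0,-0.3,0],[0,-0.55,0],[0,-0.8,0],[0,-0.9,0],[0,-0.9,0],[0,-0.9,0]],"turn":[[0,0,0],[0,0,0],[0,0,0],[0,0,0],[0,0,0],[0,0,0],[0,0,0]]}'
python3 - <<'E'
from h import *
p,d=shot("scene","scene7"); a=cv2.resize(p[165:265,265:385,::-1],(480,400),interpolation=cv2.INTER_CUBIC); b=cv2.resize(p[:,:,::-1],(320,240),interpolation=cv2.INTER_AREA)
cv2.imwrite("pics/v7.png",np.hstack([a,cv2.copyMakeBorder(b,0,160,0,0,0)]))
E
```

```text
clock: 19.18
position: [0.5508, 0.1334, 0.2067]
ee_rot: [0.547, 0.449, -0.447, -0.546]
ft_force: [0.0, -0.4, -1.0]
grip_width: -0.002
```

View pics/v7.png

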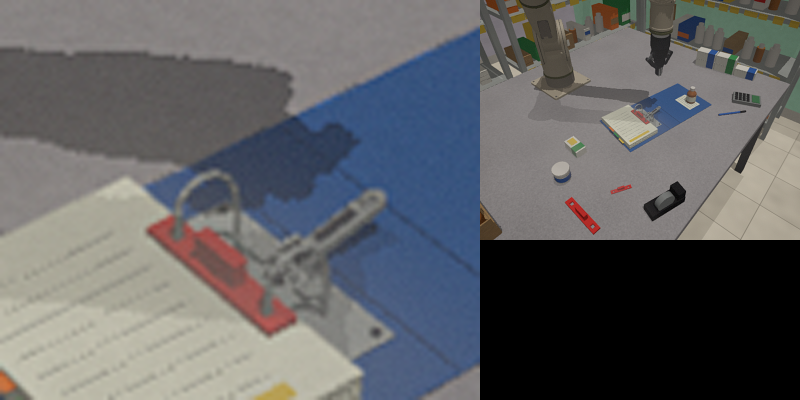

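The lever is down, with its thumb end at crop (375,200). The rings are shut at (180,235) and (270,300), the bar is flat on both posts, and the other goods stand where they were.

```bash
python3 -c "
from workcell import manip; print(manip.hand_in())"
```

```text
the job is handed in; nothing more can be done
None
```

The job is handed in at about 19 s of the 64 s allowed; `hand_in()` gives no verdict. I pinched the lever and lifted it until the rings sprang open. I then took the middle-sized bar by its rib, lowered it over both posts onto the sheets, and pressed the lever back down with the closed fingers.

**Last checks:**
- **Lever and rings:** the final picture shows the lever down and both rings shut on the posts. The fingers met it at 22 N at the bottom of the stroke. I could not read either joint angle directly.
- **Bar:** it lies flat with its rib up and both posts through it. It went down with no noticeable contact force, and was within about 2 mm of centre when measured over the posts.
- **Clear of the scene:** the arm was free, about 0.2 m above the counter, when I handed in. The tub, carton and bottle look unmoved by eye in the final picture; I did not re-measure them.

**Checks that failed:**
- **File outline:** the first attempt caught only part of the file. I redid it and it then matched both camera views.
- **Bar position:** a second measurement from the scene camera used a mask that caught only part of the bar, so I dropped it. The grasp relied on the top view alone.

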